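# Seat the slotted arbor in the upright spindle

## Robot

A 6-joint arm with a two-finger parallel gripper is mounted at the origin on a cart in front of the work surface, level with it; the furniture and walls round the work are solid. World frame = base frame: x ahead of the robot, y to its left, z up, the work surface at z = 0. Lengths are in m, angles in degrees, forces in N, time in s.
With the tool pointing down it reaches from about 0.4 to 0.825 m from the base axis. Payload 7 kg.
Tool frame: the origin (TCP) lies midway between the tips of the shut fingers; the grasp point (between the pads) lies 19 mm behind it; z points along the fingers, y is the line along which they close (so a half turn about z gives the same grasp; the last joint's range is limited). The gripper opens to 88 mm and grips with 3 to 60 N. Pads are 19 mm wide; open, the fingers measure 130 mm over their backs; the gripper's body (78 mm by 193 mm) begins 47 mm behind the grasp point.
Start: joints at [88.356, 20.546, 0.682, 0, -70.136, -16.507], TCP at [0.21, 0.641, 0.189] pointing down, gripper open.
Joint ranges: [-176.03, 176.03], [-82.01, 121.73], [-58.28, 71.71], [-173.87, 95.51], [-174.79, -0.11], [-173.66, 173.66]. Speed limits (degrees/s): [136.94, 136.94, 172.46, 180, 180, 180].

## Interface

Orientations are given as a 3x3 rotation matrix whose columns are the frame's x, y, z axes.
In Python, from rig import robot gives the robot as it stands. Calls block until the motion is done:
- robot.goto(position, orientation): joint-space move of the TCP to a pose.
- robot.servo_line(position, ori=None, speed=0.15): straight line of the TCP; ori=None keeps the orientation; speed is the mean speed in m/s.
- robot.movej(angles): joint-space move.
- robot.move_gripper(opening): opening from 0.0 (shut) to 1.0 (fully open); the grip force is fixed at half the most; returns when the fingers have stopped.
- robot.dwell(seconds).
- robot.ik(position, orientation): joint angles nearest the present ones, or None.
- robot.grab_frame(name): name is "scene" or "side" or "wrist"; returns (picture, depth): 384x512x3 uint8, red, green, blue; 384x512 float32, m along the optical axis (not along the pixel's ray), 0 where there is no reading.
- robot.camera_info(name): a dict with "vfov" (degrees; the focal length in pixels is half the picture's height over the tangent of half this angle, whatever the lens; pixels are square), "cx", "cy" (the principal point, pixels), "view" (4x4, takes a point from world to camera coordinates); the wrist camera has in their place "T_tool_cam" (4x4, takes a point from camera to tool coordinates, whose origin is the TCP and whose axes are the flange's). Camera axes: x right, y down, z forward; pixel columns grow to the right and rows downward; lengths in m; the calibration is good to about 2 mm. A picture is of the moment at which its call begins: read the wrist's pose just before it. camera_info takes no time and is no camera call.
A pose or a line that the arm cannot do raises robot.Unreachable and nothing moves.
- robot.job_done(): hands the job in; it is judged then, once.
Readings, each from a call of its own:
- robot.read_t(): time.
- robot.read_qpos(): joint angles.
- robot.read_qvel(): joint speeds.
- robot.read_effort(): joint torques, N m.
- robot.read_position(): TCP position.
- robot.read_tcp_rot(): TCP orientation.
- robot.read_force(): force on the tool from outside, world axes, zero at the start.
- robot.read_ft_torque(): the same for the moment, N m.
- robot.read_grip_width(): opening from 0.0 (shut) to 1.0 (fully open).
- robot.read_finger_force(): force on a finger pad.
Only numpy, scipy, OpenCV 4.12 (cv2) and the standard library are available. Lean on these libraries where they do the work, as an engineer would, in place of code of your own. Each camera call takes 0.05 s, during which the arm holds its last target. There are 200 camera calls.

## Task

Lift the arbor with the slotted flange out of the wooden rack and seat it in the upright spindle: shank fully home in the taper, both flange slots down over the two drive dogs, then let it go. The angle at which the dogs stand is not known exactly, so feel for them by turning the arbor under light pressure; set it down gently, never loading arbor and spindle against each other with more than 60 N, and leave the pointed dead centre in the rack and the loose things around undisturbed.

Things in the scene. Friction and masses are not known exactly. Their poses are not given: they have to be found in the camera images.
- arbor: steel arbor to be seated, 0.48 to 0.78 kg, shank down in either rack hole. Origin on its axis at the flange underside, z up. Flange 54 mm across, 12 mm thick, with two slots on the arbor's own +y and -y axes: 13 mm wide, through the full thickness, open at the rim, 18.5 mm radius outwards; a half turn changes nothing. Below: shank tapering from 32 mm across to 18 mm, tip 50 mm down.
- arbor_stem (a point): point to grip on the arbor's axis, 36 mm above the flange underside: round stem 28 mm across, from 12 to 50 mm above the underside; over it a hexagon nut 25 mm across, the top 62 mm above the underside
- dead_centre: bystander in the other rack hole: same shank and stem, but a plain unslotted flange and a conical point on top (72 mm above its origin at the flange underside). Must stay in the rack.
- rack: fixed plywood block 85 x 200 x 64 mm, origin at the centre of its underside; two through holes 36 mm across at 55 mm either side along its y axis; the flanges rest on its top.
- spindle_head: fixed grey spindle head: 130 mm square foot 14 mm thick with bolts, round housing 90 mm across and 75 mm high, black brake knob on its -y side. Origin at the centre of the underside, z up. The steel spindle nose, 54 mm across, comes up through it to 92 mm.
- nose (a point): centre of the flat steel nose face at the mouth of the spindle taper, 92 mm above the head's origin; z up, axes parallel to the head's. The taper is 33 mm across at the mouth and fits the shank with 0.6 mm play per side; home means the flange underside lies flat on this face. Steel faces are oiled (friction about 0.2).
- dogs (a point): point on the spindle axis at dog-top height, 8 mm above the nose face; axes parallel to the head's. Two dogs, 10 mm wide (7.4 at the bevelled top), 20 to 26.5 mm from the axis, one each side, on a line turned 0.2 to 1.2 rad anticlockwise from the head's y axis (from above): angle not measured. Off that line the flange rides on them; within 0.06 rad it drops. A 4 N m brake holds them.
- sanding_block: bystander: loose cork sanding block 51 x 78 x 30 mm, origin at the centre of its underside
- wax_tin: bystander: loose round tin 75 mm across, 33 mm high, origin at the centre of its underside
- piece_a: bystander: loose brown wood offcut 50 x 110 x 28 mm, origin at the centre of its underside
There are look-alikes about, which are no part of the job. Leave any turquoise or yellow look-alike of the arbor alone.

How it is judged:
By the outcome, as a careful person would: the job done as asked, in the order asked, and still so for the second after the job is handed in, with the robot touching nothing.
It also fails if it takes over 61 s, if anything falls off the work surface, if the arm or the gripper's body presses on something with over 40 N, if the wrist force passes 120 N, or if a joint passes its speed limit or range.

## Working session

There is one attempt and no reset: what is moved stays moved. The work goes in short steps, each a Python script; the robot and the scene stay as the last script left them, time stands still between calls to the robot, and variables do not carry over. Pictures are saved under pics/ and viewed, at most 10 in all, crops included, and the job is handed in when it is done.

```bash
ls; mkdir -p pics
cat > h.py <<'E'
import numpy as np, cv2
from rig import robot
def K(n):
    i=robot.camera_info(n); return 192/np.tan(np.radians(i['vfov'])/2), i.get('cx',256), i.get('cy',192), i
def pts(n,d,pose=None):
    f,cx,cy,i=K(n); v,u=np.mgrid[:384,:512]
    P=np.stack([(u-cx)/f*d,(v-cy)/f*d,d,np.ones_like(d)],-1)
    if n=='wrist':
        T=np.eye(4);T[:3,:3]=pose[1];T[:3,3]=pose[0];M=T@i['T_tool_cam']
    else: M=np.linalg.inv(i['view'])
    return (P@M.T)[...,:3]
def grab(n):
    pose=(np.array(robot.read_position()),np.array(robot.read_tcp_rot()))
    im,d=robot.grab_frame(n); return im,d,pts(n,d.astype(float),pose)
def down(a): # tool y axis (closing) at angle a from world... x axis at angle a
    c,s=np.cos(a),np.sin(a); return np.array([[c,s,0],[s,-c,0],[0,0,-1.]])
E
python3 - <<'E'
from h import *
for n in ['scene','side','wrist']:
    im,d,P=grab(n); np.savez(f'{n}0.npz',im=im,d=d,P=P); cv2.imwrite(f'pics/{n}0.png',im[...,::-1]); print(robot.camera_info(n))
a=np.load('scene0.npz')['im'];b=np.load('side0.npz')['im']
print(robot.read_t(),robot.read_tcp_rot(),robot.read_force())
E
```

```text
pics
{'vfov': 44.54749718518373, 'cx': 256.8618364904423, 'cy': 187.77459353433443, 'view': array([[-0.43621118, -0.89971279,  0.01538538,  0.34776902],
       [-0.51015256,  0.23318235, -0.82787098,  0.36432599],
       [ 0.7412585 , -0.36897546, -0.56070753,  1.3538237 ],
       [ 0.        ,  0.        ,  0.        ,  1.        ]])}
{'vfov': 49.273281420565894, 'cx': 252.92925384074326, 'cy': 194.42454820947697, 'view': array([[-0.8330427 , -0.55278408,  0.02167045,  0.54761699],
       [-0.20593474,  0.27350937, -0.93956559,  0.17746672],
       [ 0.51344984, -0.78716096, -0.34168244,  1.31001303],
       [ 0.        ,  0.        ,  0.        ,  1.        ]])}
{'vfov': 59.54052937896438, 'cx': 255.8478038346295, 'cy': 192.95017682230738, 'T_tool_cam': array([[-5.07297903e-04, -9.52040953e-01, -3.05970205e-01,
         8.36432898e-02],
       [ 9.99998972e-01, -8.93348729e-04,  1.12170136e-03,
        -3.32069168e-05],
       [-1.34124372e-03, -3.05969321e-01,  9.52040428e-01,
        -1.96069887e-01],
       [ 0.00000000e+00,  0.00000000e+00,  0.00000000e+00,
         1.00000000e+00]])}
0.15 [[ 9.50205737e-01 -3.11623142e-01 -2.71766324e-04]
 [-3.11623234e-01 -9.50204937e-01 -1.23966747e-03]
 [ 1.28075369e-04  1.26262784e-03 -9.99999195e-01]] [-7.01542209e-01  2.75962724e-04  2.53458944e-01]
```

View pics/scene0.png

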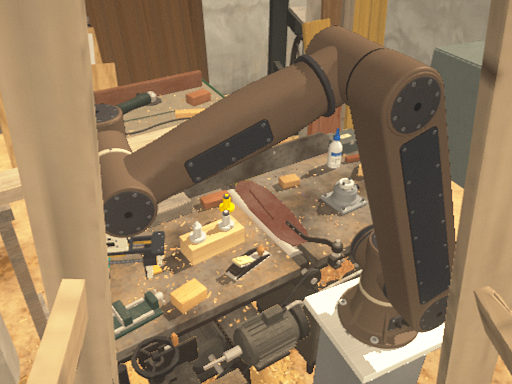

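View pics/side0.png

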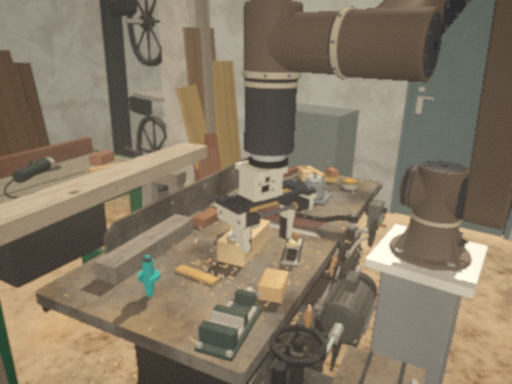

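View pics/wrist0.png

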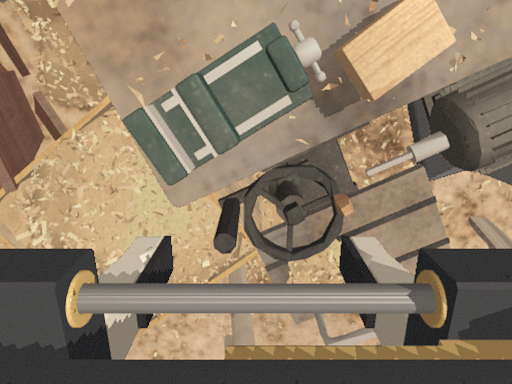

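Scene: the rack is at about (212,238), with grey pieces at (198,232) and (226,220). There is a yellow look-alike behind it at (228,202) and the spindle head is at (343,195). Side: the turquoise look-alike is at (148,275). I'll take positions from the depth and one enlarged crop.

Run:
```python
from h import *
S=np.load('scene0.npz');P=S['P'];im=S['im']
for n,(u,v) in dict(l=(198,228),lflange=(198,238),r=(226,215),rfl=(226,227),yel=(228,203),rack=(212,243),head=(345,185),headfoot=(343,208),block=(188,295),tableA=(300,240)).items(): print(n,P[v,u].round(3))
S2=np.load('side0.npz');print(S2['P'][275,148],S2['P'][185,318],S2['P'][245,245])
c1=cv2.resize(im[190:265,165:265],(500,375),interpolation=3);c2=cv2.resize(im[165:225,305:385],(500,375),interpolation=3)[:,:]
c2=cv2.resize(im[170:220,310:376],(495,375),interpolation=3)
cv2.imwrite('pics/c1.png',np.hstack([cv2.resize(c1,(400,300)),cv2.resize(c2,(396,300))])[...,::-1])
```

```text
l [0.456 0.376 0.111]
lflange [0.451 0.379 0.074]
r [0.473 0.272 0.117]
rfl [0.467 0.275 0.072]
yel [0.581 0.22  0.079]
rack [0.433 0.339 0.053]
head [ 0.49  -0.214  0.09 ]
headfoot [ 0.45  -0.188  0.019]
block [0.266 0.479 0.038]
tableA [0.354 0.054 0.024]
[0.51383395 0.67968115 0.06593687] [ 0.47684945 -0.20052632  0.06648271] [0.21637159 0.70108741 0.24452542]
```

View pics/c1.png

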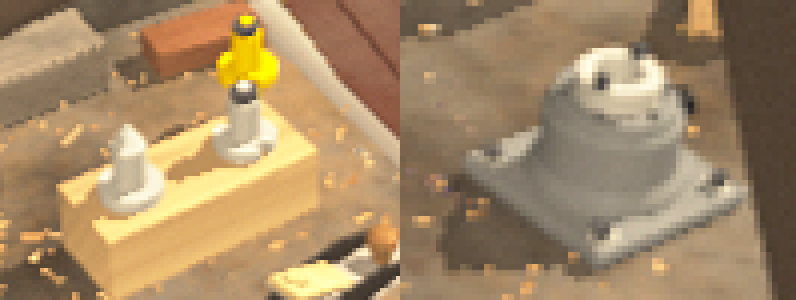

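The right-hand grey piece at scene (226,220) has a dark hexagon nut and a slotted flange, so it is the arbor. The left one at (198,232) has a cone and a plain flange: the dead centre. The yellow (228,202) and turquoise (side 148,275) pieces are look-alikes. Next I'll check wrist options.

Run:
```python
from h import *
for nm,p in [('arb',(0.485,0.27,0.26)),('sp',(0.5,-0.215,0.26))]:
    for a in range(-180,180,30):
        q=robot.ik(p,down(np.radians(a))); print(nm,a,None if q is None else np.round(q,0))
```

```text
arb -180 [  49.    7.   -8.    0.  -75. -139.]
arb -150 [  49.    7.   -8.    0.  -75. -109.]
arb -120 [ 49.   7.  -8.   0. -75. -79.]
arb -90 [ 49.   7.  -8.   0. -75. -49.]
arb -60 [ 49.   7.  -8.   0. -75. -19.]
arb -30 [ 49.   7.  -8.   0. -75.  11.]
arb 0 [ 49.   7.  -8.   0. -75.  41.]
arb 30 [ 49.   7.  -8.   0. -75.  71.]
arb 60 [ 49.   7.  -8.   0. -75. 101.]
arb 90 [ 49.   7.  -8.   0. -75. 131.]
arb 120 [ 49.   7.  -8.   0. -75. 161.]
arb 150 [  49.    7.   -8.    0.  -75. -169.]
sp -180 [ -3.   6.  -9.   0. -75. -87.]
sp -150 [ -3.   6.  -9.   0. -75. -57.]
sp -120 [ -3.   6.  -9.   0. -75. -27.]
sp -90 [ -3.   6.  -9.   0. -75.   3.]
sp -60 [ -3.   6.  -9.   0. -75.  33.]
sp -30 [ -3.   6.  -9.   0. -75.  63.]
sp 0 [ -3.   6.  -9.   0. -75.  93.]
sp 30 [ -3.   6.  -9.   0. -75. 123.]
sp 60 [ -3.   6.  -9.   0. -75. 153.]
sp 90 None
sp 120 [  -3.    6.   -9.    0.  -75. -147.]
sp 150 [  -3.    6.   -9.    0.  -75. -117.]
```

Run:
```python
from h import *
p=robot.read_position()
robot.goto([p[0],p[1],0.27],robot.read_tcp_rot())
robot.goto([0.5,-0.215,0.20],down(np.radians(-90))); print(robot.read_t(),robot.read_position())
im,d,P=grab('wrist'); np.savez('sp.npz',im=im,P=P,d=d)
robot.goto([0.485,0.27,0.21],down(np.radians(-60))); print(robot.read_t(),robot.read_position())
im2,d,P2=grab('wrist'); np.savez('ar.npz',im=im2,P=P2,d=d)
cv2.imwrite('pics/w1.png',np.hstack([cv2.resize(im[40:340,56:456],(400,300)),cv2.resize(im2[40:340,56:456],(400,300))])[...,::-1])
for nm,P in [('sp',P),('ar',P2)]:
    print(nm)
    for r in range(60,300,20): print(r,[tuple((P[r,c]*1000).round().astype(int)) for c in (216,256,296)])
```

```text
3.7417 [ 0.50034288 -0.21452999  0.20000538]
5.5583 [0.48531421 0.26923078 0.20999934]
sp
60 [(np.int64(544), np.int64(-325), np.int64(0)), (np.int64(500), np.int64(-325), np.int64(0)), (np.int64(456), np.int64(-325), np.int64(1))]
80 [(np.int64(545), np.int64(-304), np.int64(0)), (np.int64(500), np.int64(-304), np.int64(1)), (np.int64(456), np.int64(-304), np.int64(0))]
100 [(np.int64(544), np.int64(-283), np.int64(17)), (np.int64(500), np.int64(-283), np.int64(15)), (np.int64(457), np.int64(-283), np.int64(15))]
120 [(np.int64(543), np.int64(-263), np.int64(29)), (np.int64(500), np.int64(-267), np.int64(77)), (np.int64(456), np.int64(-261), np.int64(14))]
140 [(np.int64(539), np.int64(-248), np.int64(75)), (np.int64(500), np.int64(-251), np.int64(91)), (np.int64(455), np.int64(-239), np.int64(15))]
160 [(np.int64(537), np.int64(-232), np.int64(92)), (np.int64(500), np.int64(-225), np.int64(59)), (np.int64(454), np.int64(-216), np.int64(14))]
180 [(np.int64(540), np.int64(-209), np.int64(76)), (np.int64(500), np.int64(-213), np.int64(91)), (np.int64(454), np.int64(-194), np.int64(21
[... 1722 characters left out ...]
t64(505), np.int64(320), np.int64(64)), (np.int64(468), np.int64(298), np.int64(64)), (np.int64(412), np.int64(292), np.int64(-1))]
220 [(np.int64(495), np.int64(341), np.int64(64)), (np.int64(456), np.int64(319), np.int64(64)), (np.int64(398), np.int64(316), np.int64(0))]
240 [(np.int64(484), np.int64(358), np.int64(71)), (np.int64(445), np.int64(339), np.int64(65)), (np.int64(383), np.int64(340), np.int64(0))]
260 [(np.int64(476), np.int64(368), np.int64(93)), (np.int64(432), np.int64(361), np.int64(65)), (np.int64(367), np.int64(365), np.int64(0))]
280 [(np.int64(471), np.int64(371), np.int64(123)), (np.int64(398), np.int64(420), np.int64(-2)), (np.int64(351), np.int64(391), np.int64(0))]
```

View pics/w1.png

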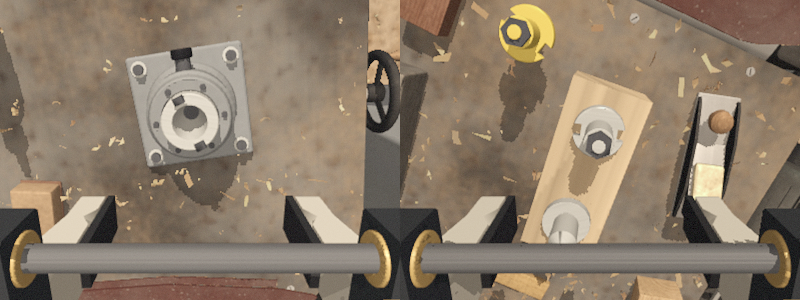

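Left: spindle head with knob at image top (world −y), dogs as dark blocks at full-frame about (231,140) and (256,187). Right: arbor centred near (253,178), slots at about (236,172) and (270,175); the dead centre is below, the yellow one is up-left. Now fit circles and angles on the depth points.

```bash
cat > fit.py <<'E'
from h import *
from scipy.optimize import least_squares
def circ(Q,R=None,c0=None):
    c0=Q.mean(0) if c0 is None else c0
    return least_squares(lambda c:np.hypot(*(Q-c[:2]).T)-R,c0,loss='soft_l1',f_scale=1e-3).x
def sil(P,c,z0,z1,R):
    # outer rim by angular bins: farthest pts in the band
    m=(P[...,2]>z0)&(P[...,2]<z1)&(np.hypot(P[...,0]-c[0],P[...,1]-c[1])<R+.012)
    for _ in range(4):
        Q=P[m][:,:2]; dx=Q-c; th=np.arctan2(dx[:,1],dx[:,0]); r=np.hypot(*dx.T)
        b=((th+np.pi)/(2*np.pi)*36).astype(int)
        E=np.array([Q[b==k][np.argsort(r[b==k])[-2:]].mean(0) for k in range(36) if (b==k).sum()>3 and r[b==k].max()>R-.006])
        c=circ(E,R,c)
    return c,len(E),np.std(np.hypot(*(E-c).T))
E
python3 - <<'E'
from fit import *
S=np.load('sp.npz');P=S['P']
c,n,s=sil(P,np.array([.5,-.235]),.088,.097,.027);print('nose',c,n,s)
r=np.hypot(P[...,0]-c[0],P[...,1]-c[1]);z=P[...,2]
print('nose z',np.median(z[(r<.026)&(r>.018)&(abs(z-.092)<.004)]))
m=(z>.097)&(z<.106)&(r<.030)&(r>.016);Q=P[m][:,:2]-c;print('dogs n',m.sum())
th=np.arctan2(Q[:,1],Q[:,0]);a2=np.angle(np.exp(2j*th).mean())/2;print('dog line',np.degrees(a2))
for sg in (1,-1):
    k=sg*(Q@[np.cos(a2),np.sin(a2)])>0;print('dog',k.sum(),Q[k].mean(0)*1000,np.degrees(np.arctan2(*Q[k].mean(0)[::-1])))
m=(z>.008)&(z<.020)&(r<.1);R=cv2.minAreaRect((P[m][:,:2]*1e3).astype(np.float32));print('foot',R,P[m][:,2].mean())
S=np.load('ar.npz');P=S['P'];z=P[...,2]
c,n,s=sil(P,np.array([.49,.265]),.071,.082,.027);print('arbor',c,n,s)
r=np.hypot(P[...,0]-c[0],P[...,1]-c[1])
m=(z>.118)&(r<.03);print('nut',P[m].mean(0),m.sum(),cv2.minAreaRect((P[m][:,:2]*1e3).astype(np.float32)))
fz=(z>.071)&(z<.082)
# visible slot pts: rack top seen within flange radius
m=(z>.055)&(z<.0705)&(r<.0265)&(r>.0185);Q=P[m][:,:2]-c;th=np.degrees(np.arctan2(Q[:,1],Q[:,0]))
print('slot hist',np.histogram(th,36,(-180,180)))
m=fz&(r<.026)&(r>.02);Q=P[m][:,:2]-c;th=np.degrees(np.arctan2(Q[:,1],Q[:,0]));print('flange hist',np.histogram(th,36,(-180,180))[0])
c2,n,s=sil(P,np.array([.436,.367]),.071,.082,.027);print('dc',c2,n,s)
E
```

```text
nose [ 0.5106624  -0.23090547] 35 0.00026953384358341755
nose z 0.09208984464545919
dogs n 172
dog line -64.75702937345338
dog 89 [  9.73236875 -21.03715202] -65.1734327162424
dog 83 [-10.02545796  20.85040671] 115.67954755012966
foot ((508.1771240234375, -215.00375366210938), (130.10191345214844, 162.07716369628906), 8.721943855285645) 0.014094802742441941
arbor [0.48677958 0.269988  ] 28 0.00014512664040177198
nut [0.49719742 0.24893599 0.3268021 ] 6492 ((488.349365234375, 259.2398986816406), (35.33689498901367, 41.550270080566406), 40.37021255493164)
slot hist (array([21, 23, 24,  1,  0,  0,  0,  0,  0,  0,  0,  0,  0,  0,  0,  0,  0,
        0,  0, 22, 30, 28,  1,  0,  0,  0,  0,  0,  0,  0,  0,  0,  0,  0,
        0,  0]), array([-180., -170., -160., -150., -140., -130., -120., -110., -100.,
        -90.,  -80.,  -70.,  -60.,  -50.,  -40.,  -30.,  -20.,  -10.,
          0.,   10.,   20.,   30.,   40.,   50.,   60.,   70.,   80.,
         90.,  100.,  110.,  120.,  130.,  140.,  150.,  160.,  170.,
        180.]))
flange hist [18  0  0  7 23 22 25 26 23 26 26 22 27 25 24 23 25 24 12  0  0 13 24 19
 23 16  9  3  1  0  0  0  2 14 18 22]
dc [0.44684187 0.36019987] 8 0.00219622657595969
```

Run:
```python
from fit import *
c1=np.array([0.48678,0.26999])
robot.goto([*c1,0.21],down(np.radians(115)))
im,d,P=grab('wrist'); np.savez('ar2.npz',im=im,P=P,d=d); print(robot.read_t(),robot.read_position())
c2,n,s=sil(P,c1,.071,.082,.027);print('arbor2',c2,n,s)
R=lambda a:down(np.radians(a))[:2,:2]
# est = true + R b
A=np.block([[np.eye(2),R(-60)],[np.eye(2),R(115)]]);x=np.linalg.solve(A,np.r_[c1,c2]);print('true',x[:2],'b',x[2:])
print('nose corr',np.array([.51066,-.23091])-R(-90)@x[2:])
z=P[...,2]
def slotline(P,c):
    z=P[...,2];r=np.hypot(P[...,0]-c[0],P[...,1]-c[1])
    m=(z>.058)&(z<.0705)&(r<.0262)&(r>.0195);Q=P[m][:,:2]-c
    th=np.arctan2(Q[:,1],Q[:,0]);a=np.angle(np.exp(2j*th).mean())/2
    m2=(z>.071)&(z<.082)&(r<.0262)&(r>.0195);t2=np.degrees(np.angle(np.exp(1j*(np.arctan2(P[m2][:,1]-c[1],P[m2][:,0]-c[0])-a))))
    e=[t2[(t2>0)&(t2<60)].min(),t2[(t2<0)&(t2>-60)].max()]; u=(t2)%360-180; e2=[u[(u>0)&(u<60)].min(),u[(u<0)&(u>-60)].max()]
    return np.degrees(a),m.sum(),np.round(e+e2,1)
print(slotline(np.load('ar.npz')['P'],c1),slotline(P,c2))
```

```text
8.2417 [0.48679881 0.26995386 0.21000461]
arbor2 [0.48554641 0.27069041] 29 0.0001502971971767089
true [0.48614791 0.27031327] b [ 0.00059601 -0.00038577]
nose corr [ 0.51027423 -0.23031399]
(np.float64(21.39344070748844), np.int64(135), array([ 14.8, -15.9,  15.4, -14.6])) (np.float64(21.1155124928582), np.int64(135), array([ 15.8, -15.1,  13.7, -15.2]))
```

Run:
```python
from h import *
c=[0.48615,0.27031]; R=down(np.radians(115))
robot.servo_line([*c,0.11],R,0.12); robot.servo_line([*c,0.081],None,0.06)
print(robot.read_force())
robot.move_gripper(0.0); print('w',robot.read_grip_width()*88,robot.read_finger_force(),robot.read_force())
robot.servo_line([*c,0.145],None,0.08); print(robot.read_force())
robot.servo_line([*c,0.235],None,0.15); print('w',robot.read_grip_width()*88,robot.read_force(),robot.read_ft_torque())
N=[0.51027,-0.23031]
robot.goto([*N,0.235],down(np.radians(29.1))); print(robot.read_t(),robot.read_position(),robot.read_qpos().round(1) if hasattr(robot.read_qpos(),'round') else 0)
robot.servo_line([*N,0.175],None,0.1); robot.dwell(0.3); print(robot.read_t(),robot.read_force(),robot.read_ft_torque(),robot.read_tcp_rot())
im,d,P=grab('wrist'); np.savez('hold.npz',im=im,P=P,d=d); cv2.imwrite('pics/hold.png',im[...,::-1])
im,d,P=grab('scene'); cv2.imwrite('pics/holdsc.png',cv2.resize(im[130:250,270:420],(600,480),interpolation=3)[...,::-1])
```

```text
[0.8371885  0.44807962 0.31677203]
w 20.43469113877344 29.99994182959199 [-0.29759523 -0.05825177 -0.19154974]
[-0.45057258  0.5076649  -5.27322664]
w 20.546380192565703 [-0.24976774  0.10939786 -5.35233153] [-0.13494884 -0.11038673  0.02379123]
14.45 [ 0.51067212 -0.22953822  0.23494189] [ -4.2   8.1  -9.9  -0.  -71.9 123.4]
15.5 [-0.56681391  0.77272563 -5.47039515] [-0.07582082  0.02947488 -0.01108903] [[ 8.73763839e-01  4.86349711e-01  8.44151613e-04]
 [ 4.86349982e-01 -8.73764085e-01 -1.38332597e-04]
 [ 6.70311343e-04  5.31423142e-04 -9.99999634e-01]]
```

View pics/hold.png

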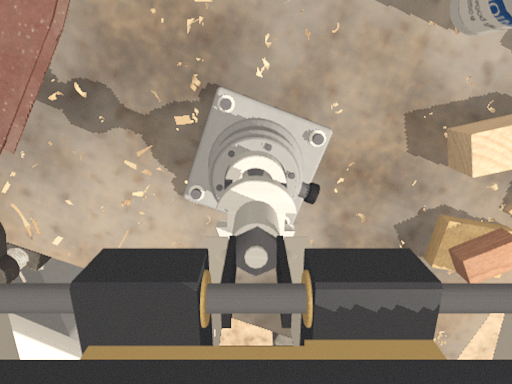

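The arbor is in the fingers: nut at (256,257), flange at (256,195), a slot edge at (290,220), with the spindle below at (258,150). Next I'll measure its pose in the hand against the spindle.

Run:
```python
from fit import *
S=np.load('hold.npz');P=S['P'];im=S['im'];z=P[...,2];p=np.array(robot.read_position());print(p)
R=down(np.radians(29.1))[:2,:2];b=np.array([.000596,-.000386])
m=np.zeros(z.shape,bool);m[150:290,200:320]=1
print(np.histogram(z[m],np.arange(.08,.25,.005)))
zt=p[2]-.005
c,n,s=sil(np.where(m[...,None],P,0),p[:2],zt-.005,zt+.005,.027);print('flange',c,n,s,'tool',R.T@(c-p[:2])-b)
k=m&(abs(z-(p[2]+.045))<.004)&(np.hypot(P[...,0]-p[0],P[...,1]-p[1])<.02);print('nut',k.sum(),R.T@(P[k].mean(0)[:2]-p[:2])-b,z[k].mean())
r=np.hypot(P[...,0]-c[0],P[...,1]-c[1]);f=m&(abs(z-zt)<.005)&(r<.0262)&(r>.0195);print(z[f].mean())
th=np.degrees(np.arctan2(P[f][:,1]-c[1],P[f][:,0]-c[0]));print('angles',np.histogram(th,72,(-180,180))[0])
for nm,lo in(('noseface',.088),):
    pass
```

```text
[ 0.51035203 -0.23034341  0.17525048]
(array([  60,   57,  860,   42,   26,    0,    0,    0,    0,    0,    0,
          0,    0,    0,    0,   27,  181,  465, 1902,  108,  118,  127,
        138,  147,  158,  372,  175, 1282,  662,  389,  424,  269,  260]), array([0.08 , 0.085, 0.09 , 0.095, 0.1  , 0.105, 0.11 , 0.115, 0.12 ,
       0.125, 0.13 , 0.135, 0.14 , 0.145, 0.15 , 0.155, 0.16 , 0.165,
       0.17 , 0.175, 0.18 , 0.185, 0.19 , 0.195, 0.2  , 0.205, 0.21 ,
       0.215, 0.22 , 0.225, 0.23 , 0.235, 0.24 , 0.245]))
flange [ 0.51144002 -0.22986447] 24 0.001537737453251956 tool [0.00058758 0.00049664]
nut 1624 [0.00202264 0.00059753] 0.21886811129211795
0.17061170773106799
angles [ 0  0  0  0  0  0  0  0  0  0  0  0  0  0  0  0  1  9 23 43  8  0  0  0
  0  0 23 34 30 29 33 31 31 32 32 35 33 36 33 35 35 37 32 32 33 34 33 33
 34 34 29 35 30 33 31 29  1  0  0  0  0  1 45 31 30 21  3  0  0  0  0  0]
```

View pics/holdsc.png

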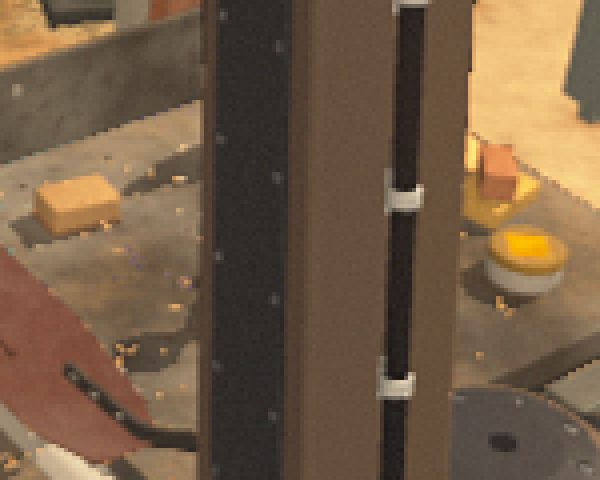

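The slot line is at 115°, matching the dogs, and the arbor is centred to within about 1 mm. Now a guarded descent that turns to search if it rides on the dogs.

```bash
cat > desc.py <<'E'
from h import *
xy=np.array([0.51027,-0.23031])-down(np.radians(29.1))[:2,:2]@[.0006,.0003]
f0=np.array(robot.read_force());a=29.1
z=0.175;log=[]
def F(): return np.array(robot.read_force())-f0
robot.servo_line([*xy,0.140],None,0.06);z=.140
why='home'
while z>0.1086:
    z-=0.0015 if z>0.120 else 0.0006
    robot.servo_line([*xy,z],down(np.radians(a)),0.02)
    f=F();log.append(np.r_[z,np.array(robot.read_position())[2],f])
    if np.hypot(*f[:2])>3: xy=xy+np.clip(f[:2]*1e-4,-.0007,.0007)
    if f[2]>9 or np.linalg.norm(f)>25: why='contact';break
for l in log[::4]+log[-3:]: print((l*np.r_[1e3,1e3,1,1,1]).round(1))
print(why,robot.read_t(),xy,robot.read_position(),robot.read_ft_torque(),f0)
E
python3 desc.py
```

```text
[1.385e+02 1.387e+02 0.000e+00 1.000e-01 5.000e-01]
[ 1.325e+02  1.324e+02 -1.000e-01 -1.000e-01  6.000e-01]
[126.5 126.4  -0.3   0.4   1.5]
[120.5 120.4   0.9   0.4   0.6]
[117.2 117.2  -0.4  -0.   -0. ]
[1.148e+02 1.147e+02 0.000e+00 7.000e-01 1.000e-01]
[112.4 112.3   0.8   1.2   0.7]
[ 1.100e+02  1.099e+02  6.000e-01 -1.000e-01  9.000e-01]
[109.4 109.3   0.7   0.2   0.6]
[108.8 109.1   0.8   0.5   3.2]
[108.2 108.9  -1.   -0.7   9. ]
contact 24.3333 [ 0.50959984 -0.23033967] [ 0.51014625 -0.23059935  0.10893   ] [-0.08710085  0.33924137 -0.01144121] [-0.33697157 -0.16275121 -5.5671356 ]
```

It dropped straight over the dogs and seated at TCP z = 0.109, with the force still light. Release, retreat and check.

Run:
```python
from fit import *
p=robot.read_position()
robot.servo_line([p[0],p[1],0.1088],None,0.02)
robot.move_gripper(0.8); print(robot.read_force(),robot.read_grip_width())
robot.servo_line([p[0],p[1],0.20],None,0.10); robot.dwell(0.3)
im,d,P=grab('wrist'); z=P[...,2]; print(robot.read_t(),robot.read_force(),robot.read_finger_force())
c,n,s=sil(P,np.array(p[:2]),.100,.109,.027)
r=np.hypot(P[...,0]-c[0],P[...,1]-c[1]);m=(r<.026)&(r>.016)&(abs(z-.104)<.006)
G=np.c_[P[m][:,:2]-c,np.ones(m.sum())];print('flange',c,n,s,'top z',np.median(z[m]),'plane',np.linalg.lstsq(G,z[m],rcond=None)[0])
k=(r<.02)&(abs(z-.154)<.006);print('nut z',np.median(z[k]),P[k].mean(0))
sc=robot.grab_frame('side')[0]
cv2.imwrite('pics/fin.png',np.hstack([cv2.resize(im[60:285,106:406],(400,300)),cv2.resize(sc[150:300,160:360],(400,300))])[...,::-1])
```

```text
[-0.35431343  0.23906828 -0.25280291] 0.8013309555312498
26.9667 [-0.06650122  0.79592179 -0.5997855 ] 0.0
flange [ 0.51094692 -0.2300553 ] 30 0.0004229516605164098 top z 0.10412403183227287 plane [0.02321884 0.01690601 0.10346544]
nut z 0.15160129240955705 [ 0.51167883 -0.2298937   0.15206178]
```

View pics/fin.png

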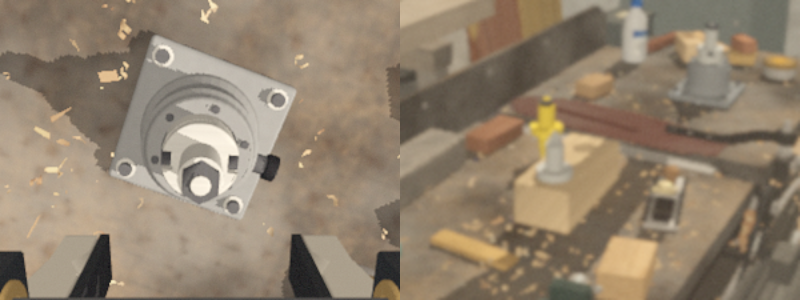

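The left picture shows the arbor in the spindle with both dogs in its slots (crop (165,158) and (233,162)). The flange top is at 0.104 m, which is home. The right picture shows the dead centre still in the rack at (553,155), with the surroundings untouched.

```bash
python3 -c "
from rig import robot
print(robot.job_done(),robot.read_t())"
```

```text
the job is handed in; nothing more can be done
the job is handed in; nothing more can be done
```

The arbor is seated home in the spindle with both slots over the dogs, released and handed in at about 27 s; contact stayed at about 9 N, and in the final pictures the dead centre is still in the rack and the loose things I could see looked undisturbed. I set it down at the dog angle measured from the wrist camera and it dropped straight in, so I did not need to turn it to feel for the dogs.

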